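Check a spindle sleeve on the leaning gauge pin and sort it

ROBOT

A 6-joint arm with a two-finger parallel gripper is mounted at the origin on the work surface. World frame = base frame: x ahead of the robot, y to its left, z up, the work surface at z = 0. Lengths are in m, angles in rad, forces in N, time in s.
With the tool pointing down it reaches from about 0.275 to 1 m from the base axis. Payload 8.4 kg.
Tool frame: the origin (TCP) lies on the centre line of the jaws, within the pads' length; the fingertips stand 17 mm ahead of it and the grasp point (between the pads) lies 2 mm behind it (bot.tcp_to_tips is the z of the fingertips in the tool frame, in m); z points along the fingers, y is the line along which they close (so a half turn about z gives the same grasp; the last joint's range is limited). The gripper opens to 85 mm and grips with 20 to 120 N. Pads are 22 mm wide; open, the fingers measure 114 mm over their backs; the gripper's body (76 mm by 85 mm) begins 54 mm behind the grasp point. The pads swing forward as they close: fully open they stand 13 mm farther back than shut.
Start: joints at [-1.135, 0.353, 1.633, -0, 1.155, -0.002], TCP at [0.265, -0.566, 0.222] pointing down, gripper open.
Joint ranges: [-2.63, 2.63], [-0.92, 2.1], [0.06, 2.66], [-1.3, 4.44], [0, 2.69], [-3.02, 3.02]. Speed limits (rad/s): [2.22, 2.22, 2.79, 3.14, 3.14, 3.14].

INTERFACE

Orientations are given as a unit quaternion [x, y, z, w].
In Python, from workcell import bot, hand, kinematics, get_obs, vision, hand_in gives the robot as it stands. The module is installed in compiled form; this text tells all that it offers. Calls block until the motion is done:
- bot.reach(position, orientation): joint-space move of the TCP to a pose.
- bot.servo_line(position, ori=None, velocity=0.15): straight line of the TCP; ori=None keeps the orientation; velocity is the mean speed in m/s.
- bot.goto_joints(angles): joint-space move.
- hand.move_gripper(opening, strength=None): finger opening in m; strength is the grip in N (None keeps the last); returns when the fingers have stopped.
- bot.dwell(seconds).
- kinematics.solve_ik(position, orientation): joint angles nearest the present ones, or None.
- get_obs(): the state.
- vision.read_camera(name): name is "side" or "top"; returns a dict with "frame" (400x640x3 uint8, red, green, blue), "intrinsics" (3x3 intrinsics, pixels), "view" (4x4, takes a point from world to camera coordinates). Camera axes: x right, y down, z forward; pixel columns grow to the right and rows downward; lengths in m; the calibration is good to about 2 mm. A picture is of the moment at which its call begins. There is no depth.
A pose or a line that the arm cannot do raises bot.IKError and nothing moves.
- hand_in(): hands the job in; it is judged then, once.
The state is a dict: "time_s": time; "joint_pos": joint angles; "joint_vel": joint speeds; "joint_efforts": joint torques, N m; "position": TCP position; "orientation": TCP orientation; "wrist_force": force on the tool from outside, world axes, zero at the start; "ft_torque": the same for the moment, N m; "gripper_width": finger opening in m; "grip_force": force on a finger pad.
Only numpy, scipy, OpenCV 4.12 (cv2) and the standard library are available. Lean on these libraries where they do the work, as an engineer would, in place of code of your own. Each camera call takes 0.05 s, during which the arm holds its last target. There are 200 camera calls.

TASK

Take the sleeve that stands on the firebrick and slide it, without forcing it, down the leaning gauge pin as far as it will go, keeping it there for a moment. If it goes fully home against the collar, take it off again and stand it upright in the shallow steel tray; if it stops at the pin's step, stand it upright in the deep crate instead. Leave the other sleeve on its wooden offcut and everything else where it is.

Things in the scene. Friction and masses are not known exactly. Their poses are not given: they have to be found in the camera images.
- sleeve_1: One of two aluminium sleeves alike from outside: plain open tube, 46 mm outside diameter, 80 mm long, 0.2 kg. Origin at the centre of its lower end, z up its axis. One stands on the firebrick, the other on the wooden offcut, either way round. One has the right bore (36 mm, goes home on the gauge), the other is too small (28 mm, stops at the step); the gauge tells which.
- sleeve_2: One of two aluminium sleeves alike from outside: plain open tube, 46 mm outside diameter, 80 mm long, 0.2 kg. Origin at the centre of its lower end, z up its axis. One stands on the firebrick, the other on the wooden offcut, either way round. One has the right bore (36 mm, goes home on the gauge), the other is too small (28 mm, stops at the step); the gauge tells which.
- pin: Steel gauge pin leaning 30 deg from vertical, left, right or away from the robot. Origin at its root (collar face, 75 mm above the table); z along its axis to the tip, y level. 32 mm diameter from z = 0 to 47 mm, flat step with 1 mm chamfer, then a 23 mm nose to the tip at z = 83 mm. Collar 60 mm diameter. A good sleeve's lower end reaches z = 0, a tight one stops at 47 mm.
- gauge: Dark round steel base plate of the gauge, 136 mm in diameter, 12 mm thick, fixed; origin on the table below the pin's root, plate centre 18 mm along +x; the pin leans towards its -x.
- brick: Half firebrick, square, pale pinkish, 114 x 114 x 32 mm, fixed; origin at the centre of its underside, so its top is 32 mm up. The sleeve to be checked stands near its centre.
- offcut: Round wooden offcut, 110 mm in diameter, 32 mm thick, fixed; origin at the centre of its underside. The other sleeve stands on it and stays there.
- tray: Shallow steel tray, fixed, 180 (x) x 170 (y) mm, rim 16 mm high, walls 4 mm, floor about 4 to 5 mm thick; origin at the centre of its underside. For sleeves that go home.
- crate: Deep crate, fixed, 180 (x) x 170 (y) mm, 60 mm high, walls 4 mm, floor about 4 to 5 mm thick; origin at the centre of its underside. For sleeves that stop at the step.
- oil_can: Steel can, 64 mm in diameter, 100 mm high, bystander; origin at the centre of its underside.
- wrench: Steel wrench lying on the table, about 180 mm long, bystander; origin about the middle of its underside, x along it.
Things that resemble listed ones, but are neither listed nor needed, are in the scene too. Leave any purple, turquoise or yellow look-alike of the sleeve_2 alone.

How it is judged:
On the way:
1. a sleeve is slid down the gauge pin as far as it goes (home on the collar, or on the step if it is the tight one) (((x of sleeve_1 in the frame of pin between -0.006 and 0.006 m and y of sleeve_1 in the frame of pin between -0.006 and 0.006 m and z of sleeve_1 in the frame of pin between -0.005 and 0.005 m and angle between the z axis of sleeve_1 and the z axis of pin, either way round below 0.15 rad) or (x of sleeve_2 in the frame of pin between -0.006 and 0.006 m and y of sleeve_2 in the frame of pin between -0.006 and 0.006 m and z of sleeve_2 in the frame of pin between -0.005 and 0.051 m and angle between the z axis of sleeve_2 and the z axis of pin, either way round below 0.15 rad))), for 0.2 s.
At the end, for the whole second after the job is handed in: Firebrick empty; its sleeve stands upright (0.1 rad), at rest, on the floor of the tray if it went home, or of the crate if it stopped at the step, its axis within 66 mm in x and 61 mm in y of the centre; the other sleeve moved under 15 mm (((x of sleeve_1 in the frame of tray between -0.066 and 0.066 m and y of sleeve_1 in the frame of tray between -0.061 and 0.061 m and z of sleeve_1 in the frame of tray below 0.01 m and angle between sleeve_1's own z axis and vertical below 0.1 rad and distance of sleeve_2 from where it was at the start of the episode below 0.015 m) or (x of sleeve_2 in the frame of crate between -0.066 and 0.066 m and y of sleeve_2 in the frame of crate between -0.061 and 0.061 m and z of sleeve_2 in the frame of crate below 0.01 m and angle between sleeve_2's own z axis and vertical below 0.1 rad and distance of sleeve_1 from where it was at the start of the episode below 0.015 m)) and horizontal distance between each of sleeve_1, sleeve_2 and brick above 0.08 m and linear speed of each of sleeve_1, sleeve_2 below 0.02 m/s); the robot touches nothing.
It fails at once if a sleeve is forced on the gauge (over 60 N) (contact force between any of sleeve_1, sleeve_2 and pin above 60 N).
It fails at once if the can or the wrench is moved more than 30 mm (distance of any of oil_can, wrench from where it was at the start of the episode above 0.03 m).
It also fails if it takes over 54 s, if anything falls off the work surface, if the arm or the gripper's body presses on something with over 40 N, if the wrist force passes 120 N, or if a joint passes its speed limit or range.

## Working session

There is one attempt and no reset: what is moved stays moved. The work goes in short steps, each a Python script; the robot and the scene stay as the last script left them, time stands still between calls to the robot, and variables do not carry over. Pictures are saved under pics/ and viewed, at most 10 in all, crops included, and the job is handed in when it is done.

```bash
mkdir -p pics && python3 - <<'E'
from workcell import bot,vision,get_obs
import cv2,numpy as np
for n in("side","top"):
    c=vision.read_camera(n);cv2.imwrite(f"pics/{n}0.png",c["frame"][:,:,::-1])
    np.savez(f"{n}0.npz",**c);print(n,c["intrinsics"].round(1).tolist(),c["view"].round(4).tolist())
o=get_obs();print(o["time_s"],o["orientation"],o["wrist_force"])
E
```

```text
side [[376.8, 0.0, 315.6], [0.0, 376.8, 199.1], [0.0, 0.0, 1.0]] [[-0.9067, -0.4217, 0.0019, 0.5504], [-0.3101, 0.6638, -0.6806, 0.2405], [0.2857, -0.6177, -0.7327, 0.9136], [0.0, 0.0, 0.0, 1.0]]
top [[388.3, 0.0, 318.4], [0.0, 388.3, 200.9], [0.0, 0.0, 1.0]] [[-0.0098, -0.9996, -0.0264, 0.027], [-0.9902, 0.0134, -0.1388, 0.6173], [0.1391, 0.0247, -0.99, 1.0556], [0.0, 0.0, 0.0, 1.0]]
0.1 [ 9.76139563e-01  2.17143175e-01 -1.21214422e-04 -6.16912034e-04] [-0.03728693  0.32700937  0.50805723]
```

View pics/side0.png

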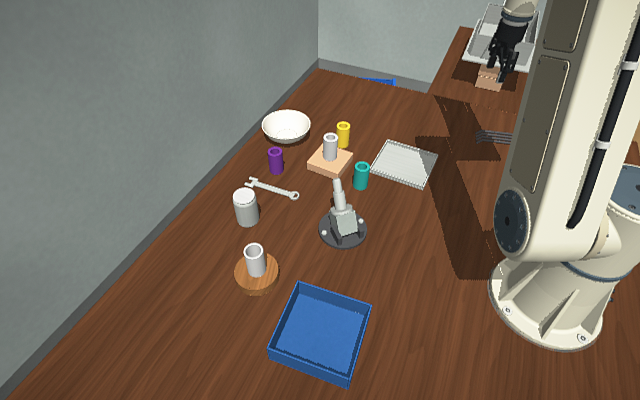

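View pics/top0.png

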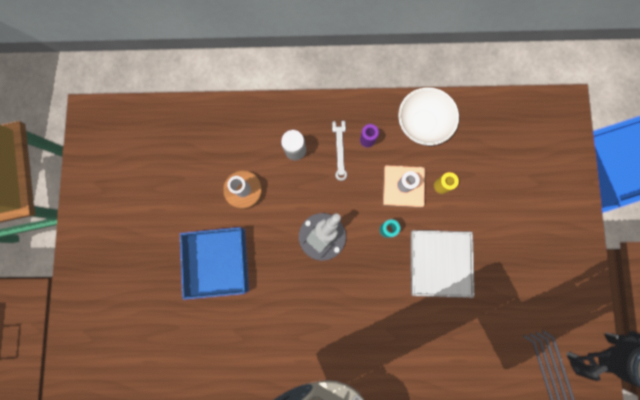

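The side view shows the firebrick at (330,158) with its grey sleeve, the gauge at (343,225) with its pin tip at about (337,182), and the other sleeve on the offcut at (256,262). In the top view the brick is at (404,186) with the sleeve top at (410,180), the gauge is at (323,236) leaning to the upper right, the tray is at (442,264) and the crate at (213,262). Next I'll enlarge the gauge and the sleeve.

```bash
cat > cam.py <<'E'
import numpy as np
def load(n,t=0): return dict(np.load(f"{n}{t}.npz"))
def ray(c,uv):
    V=c["view"];R=V[:3,:3];o=-R.T@V[:3,3]
    d=R.T@np.linalg.inv(c["intrinsics"])@np.array([*uv,1.]);return o,d/np.linalg.norm(d)
def plane(c,uv,z):
    o,d=ray(c,uv);return o+d*(z-o[2])/d[2]
def tri(c1,u1,c2,u2):
    (a,d),(b,e)=ray(c1,u1),ray(c2,u2)
    s=np.linalg.lstsq(np.c_[d,-e],b-a,rcond=None)[0];p,q=a+s[0]*d,b+s[1]*e
    return (p+q)/2,np.linalg.norm(p-q)
def proj(c,p):
    q=c["view"][:3,:3]@np.asarray(p)+c["view"][:3,3];q=c["intrinsics"]@q;return q[:2]/q[2]
E
python3 - <<'E'
import cv2,numpy as np
from cam import *
def crop(n,x,y,w=50,h=37):
    f=load(n)["frame"][y:y+h,x:x+w,::-1]
    return cv2.resize(f,(400,296),interpolation=cv2.INTER_CUBIC)
a=np.vstack([np.hstack([crop("side",310,172,80,80*37//50+1)[:,:],crop("top",295,205,56,41)]),
 np.hstack([crop("side",300,125,64,47),crop("top",380,160,56,41)])])
cv2.imwrite("pics/crop.png",a)
E
```

```text
(no output)
```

View pics/crop.png

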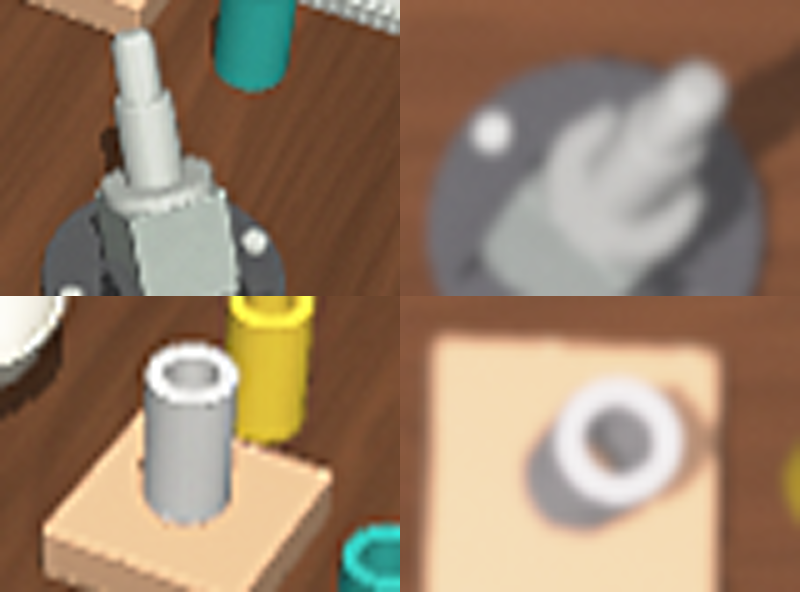

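The enlarged views show the pin leaning up and to the right in the top view, with its tip at about (337,217) there and (336.4,179) in the side view. The sleeve rim is at about (410.7,180) in the top view and (330.7,137.4) in the side view. Next I'll measure these with masks.

```bash
cat > meas.py <<'E'
import cv2,numpy as np
from cam import *
K=8
def hull(m):
    cs=cv2.findContours(m.astype(np.uint8),cv2.RETR_EXTERNAL,cv2.CHAIN_APPROX_NONE)[0]
    return cv2.convexHull(max(cs,key=cv2.contourArea))
def region(c,x,y,w,h,fn):
    f=cv2.resize(c["frame"][y:y+h,x:x+w],None,fx=K,fy=K,interpolation=cv2.INTER_CUBIC)
    hsv=cv2.cvtColor(f,cv2.COLOR_RGB2HSV).astype(int);m=fn(hsv[...,0],hsv[...,1],hsv[...,2])
    m=cv2.morphologyEx(m.astype(np.uint8),cv2.MORPH_OPEN,np.ones((5,5)))
    return m,np.array([x,y])
def px(p,o): return (np.asarray(p,float)+.5)/K-.5+o
E
python3 - <<'E'
from meas import *
S,T=load("side"),load("top")
np.set_printoptions(precision=4,suppress=True)
# sleeve rims
def rim(c,x,y,w,h,thr):
    m,o=region(c,x,y,w,h,lambda H,s,v:(v>thr)&(s<35));e=cv2.fitEllipse(hull(m));return px(e[0],o),np.array(e[1])/K
for nm,a,b in(("brick",(320,128,22,22),(398,168,25,25)),("offc",(242,238,26,26),(224,174,25,25))):
    u,es=rim(S,*a,205);w,et=rim(T,*b,205)
    print(nm,u,es,w,et,tri(S,u,T,w),plane(S,u,.112),plane(T,w,.112))
# plate
for n,c,r in(("side",S,(312,200,62,52)),("top",T,(292,206,62,62))):
    m,o=region(c,*r,lambda H,s,v:(s<60)&(v<140)&(v>40)); h=hull(m)
    e=cv2.fitEllipse(h);p=px(e[0],o);print("plate",n,p,np.array(e[1])/K,plane(c,p,.012))
    cv2.imwrite(f"m_{n}.png",m*255)
# boxes
m,o=region(T,170,215,90,95,lambda H,s,v:(s>120)&(H>95)&(H<125));r=cv2.boxPoints(cv2.minAreaRect(hull(m)))
P=[plane(T,px(q,o),.06) for q in r];print("crate",np.mean(P,0),np.array(P)[:,:2].tolist())
m,o=region(T,400,220,85,85,lambda H,s,v:(s<50)&(v>130));r=cv2.boxPoints(cv2.minAreaRect(hull(m)))
P=[plane(T,px(q,o),.016) for q in r];print("tray",np.mean(P,0),np.array(P)[:,:2].tolist())
# pin side: row midpoints
m,o=region(S,326,174,30,42,lambda H,s,v:(s<50)&(v>110))
for r in range(24,42*K,16):
    i=np.flatnonzero(m[r]); 
    if len(i):print(px([i[0],r],o),px([i[-1],r],o)[0])
print("tip",tri(S,(336.4,179.1),T,(337,216.9)))
E
```

```text
brick [330.3186 137.1208] [ 9.4808 14.3361] [410.0961 179.5255] [17.4276 17.8405] (array([ 0.6623, -0.226 ,  0.1118]), np.float64(0.00030523125224894145)) [ 0.6623 -0.2257  0.112 ] [ 0.6621 -0.226   0.112 ]
offc [252.7813 250.8357] [16.4886 19.6286] [235.9078 184.3132] [16.4527 17.1436] (array([0.6561, 0.2392, 0.1119]), np.float64(0.0002899075423389559)) [0.6563 0.2392 0.112 ] [0.656  0.2391 0.112 ]
plate side [342.101  228.6108] [41.2456 48.8332] [0.519  0.0155 0.012 ]
plate top [322.2172 236.0209] [46.7155 48.5861] [0.52   0.0107 0.012 ]
crate [0.4493 0.3106 0.06  ] [[0.5322856898060426, 0.4114532501334095], [0.5446735238484556, 0.22927670113905604], [0.3663957043532697, 0.2118838918910882], [0.35384892135841395, 0.3897414875975378]]
tray [ 0.4416 -0.3254  0.016 ] [[0.534693459713877, -0.24134925293949983], [0.5326418275160006, -0.4193161753030965], [0.34892964386180636, -0.4074266856547729], [0.35017167404077426, -0.23350064382347907]]
[332.8125 178.5625] 339.5625
[332.0625 180.5625] 340.1875
[332.3125 182.5625] 340.6875
[332.6875 184.5625] 340.9375
[332.6875 186.5625] 341.4375
[333.3125 188.5625] 341.6875
[333.4375 190.5625] 343.5625
[332.5625 192.5625] 343.9375
[332.6875 194.5625] 344.4375
[333.1875 196.5625] 344.6875
[333.6875 198.5625] 344.9375
[333.8125 200.5625] 345.4375
[334.4375 202.5625] 345.5625
[334.6875 204.5625] 350.9375
[332.0625 206.5625] 351.8125
[330.0625 208.5625] 352.1875
[328.6875 210.5625] 354.6875
[330.9375 212.5625] 354.9375
[332.5625 214.5625] 355.4375
tip (array([ 0.5614, -0.0297,  0.1456]), np.float64(0.0003370392083306799))
```

```bash
python3 - <<'E'
from meas import *
from workcell import kinematics,get_obs
from scipy.spatial.transform import Rotation as R
S,T=load("side"),load("top")
np.set_printoptions(precision=4,suppress=True)
C=np.array([.5195,.013]);tip=np.array([.5612,-.0297])
for d in (tip-C,):
    az=np.arctan2(d[1],d[0]);print(np.degrees(az),np.linalg.norm(d))
for az in np.radians([-40,-45.7,-50]):
    a=np.array([.5*np.cos(az),.5*np.sin(az),.75**.5])
    root=np.array([*tip-.0415*a[:2]*2,.075])
    q=[proj(S,root+a*z) for z in(.02,.047,.083)];k=np.polyfit([p[1] for p in q],[p[0] for p in q],1)
    print(np.degrees(az),root,"side cols at rows 182.6,186.6,196.6,200.6:",np.polyval(k,[182.56,186.56,196.56,200.56]),"tip",q[2],"top tip/root",proj(T,root+a*.083),proj(T,root))
    print("plate",root[:2]-.018*2*a[:2])
print("obs 336.5 337.06 338.94 339.63")
# top: nose cross profiles of V perpendicular to axis
f=cv2.cvtColor(T["frame"],cv2.COLOR_RGB2GRAY).astype(np.float32)
t0,t1=proj(T,root+a*.083),proj(T,root+a*.047);u=(t0-t1)/np.linalg.norm(t0-t1);n=np.array([-u[1],u[0]])
for s in(-8,-4,-2,0,2,4,6):
    g=t0+u*s+np.outer(np.arange(-9,9.1,1.5),n)
    print(s,cv2.remap(f,g[:,0].astype(np.float32)[None],g[:,1].astype(np.float32)[None],1)[0].astype(int))
E
```

```text
-45.67882818267125 0.0596840012063535
-40.0 [ 0.5294 -0.003   0.075 ] side cols at rows 182.6,186.6,196.6,200.6: [337.1976 338.0158 340.0612 340.8794] tip [336.4218 178.767 ] top tip/root [337.0297 216.9881] [326.8367 231.3547]
plate [0.5156 0.0085]
-45.7 [0.5322 0.     0.075 ] side cols at rows 182.6,186.6,196.6,200.6: [337.0064 337.623  339.1645 339.7811] tip [336.4218 178.767 ] top tip/root [337.0297 216.9881] [325.7101 230.3336]
plate [0.5196 0.0129]
-50.0 [0.5345 0.0021 0.075 ] side cols at rows 182.6,186.6,196.6,200.6: [336.8618 337.3259 338.4861 338.9501] tip [336.4218 178.767 ] top tip/root [337.0297 216.9881] [324.9309 229.4927]
plate [0.523  0.0159]
obs 336.5 337.06 338.94 339.63
-8 [110 114 137 171 187 199 201 190 169 161 137  90  76]
-4 [ 96 101 112 149 190 211 214 197 161 113  85  75  74]
-2 [ 91  89 102 147 193 210 212 199 159 101  74  71  69]
0 [ 96  94 100 137 184 198 199 190 145  88  68  67  65]
2 [ 98  96  97 113 147 170 172 151 105  72  68  66  66]
4 [100  98  97  96 100 108 110 100  80  67  66  67  67]
6 [101 100  99  97  97  94  94  92  81  68  66  67  67]
```

```bash
cat > poses.py <<'E'
import numpy as np
from scipy.spatial.transform import Rotation as R
AZ=np.radians(-45.5);A=np.array([.5*np.cos(AZ),.5*np.sin(AZ),.75**.5])
ROOT=np.array([.5318,-.0001,.075])
SL=np.array([.6622,-.2258,.032]);CR=np.array([.4493,.3106,.005]);TR=np.array([.4416,-.3254,.005])
G=.056  # TCP above the sleeve's lower end, along its axis
def quat(ax,psi):
    z=-np.asarray(ax,float);y=np.array([np.cos(psi),np.sin(psi),0]);y-=z*(y@z);y/=np.linalg.norm(y)
    return R.from_matrix(np.c_[np.cross(y,z),y,z]).as_quat()
UP=np.array([0,0,1.])
E
python3 - <<'E'
from poses import *
from workcell import kinematics
np.set_printoptions(precision=2,suppress=True)
for n,p,ax in(("sl",SL+UP*G,UP),("slhi",SL+UP*(G+.13),UP),("pinhi",ROOT+A*(.11+G),A),("pin",ROOT+A*G,A),("crhi",CR+UP*(G+.12),UP),("cr",CR+UP*G,UP),("trhi",TR+UP*(G+.12),UP),("tr",TR+UP*G,UP)):
    print(n,p)
    for d in range(0,360,30):
        j=kinematics.solve_ik(p,quat(ax,np.radians(d)))
        if j is not None and abs(j[5])<2.9:print("  ",d,np.array(j))
E
```

```text
sl [ 0.66 -0.23  0.09]
   0 [-0.33  0.6   1.56 -0.    0.98 -0.33]
   30 [-0.33  0.6   1.56 -0.    0.98 -0.85]
   60 [-0.33  0.6   1.56 -0.    0.98 -1.38]
   90 [-0.33  0.6   1.56 -0.    0.98 -1.9 ]
   120 [-0.33  0.6   1.56 -0.    0.98 -2.43]
   180 [-0.33  0.6   1.56 -0.    0.98  2.81]
   210 [-0.33  0.6   1.56 -0.    0.98  2.29]
   240 [-0.33  0.6   1.56 -0.    0.98  1.76]
   270 [-0.33  0.6   1.56 -0.    0.98  1.24]
   300 [-0.33  0.6   1.56 -0.    0.98  0.72]
   330 [-0.33  0.6   1.56 -0.    0.98  0.19]
slhi [ 0.66 -0.23  0.22]
   0 [-0.33  0.47  1.46 -0.    1.21 -0.33]
   30 [-0.33  0.47  1.46 -0.    1.21 -0.85]
   60 [-0.33  0.47  1.46 -0.    1.21 -1.38]
   90 [-0.33  0.47  1.46 -0.    1.21 -1.9 ]
   120 [-0.33  0.47  1.46 -0.    1.21 -2.43]
   180 [-0.33  0.47  1.46 -0.    1.21  2.81]
   210 [-0.33  0.47  1.46 -0.    1.21  2.29]
   240 [-0.33  0.47  1.46 -0.    1.21  1.76]
   270 [-0.33  0.47  1.46 -0.    1.21  1.24]
   300 [-0.33  0.47  1.46 -0.    1.21  0.72]
   330 [-0.33  0.47  1.46 -0.    1.21  0.19]
pinhi [ 0.59 -0.06  0.22]
   0 [-0.26  0.57  1.41  0.26  1.62 -0.37]
   
[... 2307 characters left out ...]
  1.98]
   240 [-0.64  0.28  1.84 -0.    1.02  1.46]
   270 [-0.64  0.28  1.84 -0.    1.02  0.93]
   300 [-0.64  0.28  1.84 -0.    1.02  0.41]
   330 [-0.64  0.28  1.84 -0.    1.02 -0.11]
tr [ 0.44 -0.33  0.06]
   0 [-0.64  0.44  1.92 -0.    0.78 -0.64]
   30 [-0.64  0.44  1.92 -0.    0.78 -1.16]
   60 [-0.64  0.44  1.92 -0.    0.78 -1.68]
   90 [-0.64  0.44  1.92 -0.    0.78 -2.21]
   120 [-0.64  0.44  1.92 -0.    0.78 -2.73]
   180 [-0.64  0.44  1.92 -0.    0.78  2.5 ]
   210 [-0.64  0.44  1.92 -0.    0.78  1.98]
   240 [-0.64  0.44  1.92 -0.    0.78  1.46]
   270 [-0.64  0.44  1.92 -0.    0.78  0.93]
   300 [-0.64  0.44  1.92 -0.    0.78  0.41]
   330 [-0.64  0.44  1.92 -0.    0.78 -0.11]
```

```bash
python3 - <<'E'
from poses import *
from workcell import bot,hand,get_obs,vision
import cv2
np.set_printoptions(precision=4,suppress=True)
q=quat(UP,0)
bot.reach(SL+UP*(G+.13),q);bot.servo_line(SL+UP*G,velocity=.12)
hand.move_gripper(.036,35);o=get_obs();print(o["time_s"],o["gripper_width"],o["grip_force"],o["wrist_force"],o["position"]-SL)
bot.servo_line(SL+UP*(G+.14),velocity=.15)
o=get_obs();print(o["gripper_width"],o["grip_force"],o["wrist_force"])
bot.reach(ROOT+A*(.105+G),quat(A,0));bot.dwell(.2)
o=get_obs();print(o["time_s"],o["gripper_width"],o["wrist_force"],o["position"]-ROOT-A*(.105+G))
fs=[]
for n,x,y in(("side",290,130),("top",290,170)):
    c=vision.read_camera(n);np.savez(f"{n}1.npz",**c)
    fs.append(cv2.resize(c["frame"][y:y+100,x:x+100,::-1],(400,400),interpolation=cv2.INTER_CUBIC))
cv2.imwrite("pics/hover.png",np.hstack(fs))
E
```

```text
3.6917 0.04461194782177715 35.1493102312088 [-0.0272  0.0979  5.8997] [ 0.0004 -0.0001  0.0568]
0.044824225787025676 36.03728324174881 [-0.4659  0.2856 -3.4252]
5.7 0.04485843905008971 [ 0.2858  0.1445 -2.501 ] [ 0.0004 -0.0009  0.0005]
```

View pics/hover.png

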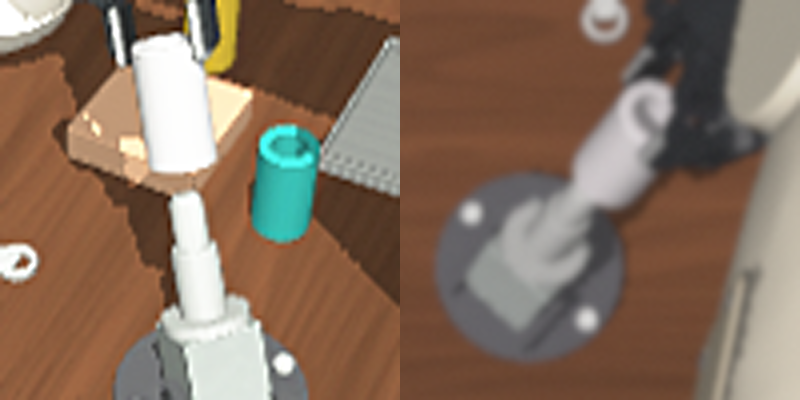

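The side view shows the sleeve above the nose and nearly coaxial, with its axis slightly to the right of the nose. The top view looks aligned. I'll measure the offset numerically.

```bash
python3 - <<'E'
from meas import *
from poses import *
np.set_printoptions(precision=2,suppress=True)
for n in("side","top"):
    c=load(n,1);f=cv2.cvtColor(c["frame"],cv2.COLOR_RGB2HSV).astype(np.float32)
    sc=f[...,2]-f[...,1]  # bright and unsaturated
    P=lambda z:proj(c,ROOT+A*z)
    u=P(.15)-P(.03);u/=np.linalg.norm(u);nn=np.array([-u[1],u[0]])
    t=np.arange(-15,15.01,.1)
    print(n,"normal",nn)
    for z in(.025,.035,.055,.062,.07,.077,.115,.125,.135,.145,.155):
        g=(P(z)+np.outer(t,nn)).astype(np.float32)
        v=cv2.remap(sc,g[:,0][None],g[:,1][None],cv2.INTER_LINEAR)[0]
        k=150;thr=(np.median(v[130:170])+max(np.percentile(v,15),0))/2 if n=="side" else 60
        if n=="side":thr=70
        l=r=k
        while l>0 and v[l]>thr:l-=1
        while r<300 and v[r]>thr:r+=1
        mm=1000*np.linalg.norm(A)*.01/np.linalg.norm(P(z+.005)-P(z-.005))
        print(z,"l,r",t[l],t[r],"mid px",(t[l]+t[r])/2,"width",t[r]-t[l])
E
```

```text
side normal [ 0.99 -0.15]
0.025 l,r -6.200000000000031 5.799999999999926 mid px -0.20000000000005258 width 11.999999999999957
0.035 l,r -6.50000000000003 5.699999999999925 mid px -0.40000000000005276 width 12.199999999999955
0.055 l,r -4.800000000000036 3.799999999999933 mid px -0.5000000000000515 width 8.59999999999997
0.062 l,r -5.100000000000035 3.9999999999999325 mid px -0.5500000000000513 width 9.099999999999968
0.07 l,r -4.900000000000036 3.8999999999999346 mid px -0.5000000000000506 width 8.79999999999997
0.077 l,r -5.100000000000035 3.8999999999999346 mid px -0.6000000000000503 width 8.99999999999997
0.115 l,r -15.0 13.099999999999902 mid px -0.950000000000049 width 28.099999999999902
0.125 l,r -15.0 14.999999999999893 mid px -5.3290705182007514e-14 width 29.999999999999893
0.135 l,r -15.0 14.999999999999893 mid px -5.3290705182007514e-14 width 29.999999999999893
0.145 l,r -15.0 14.999999999999893 mid px -5.3290705182007514e-14 width 29.999999999999893
0.155 l,r -15.0 13.899999999999899 mid px -0.5500000000000504 width 28.8999999999999
top normal [0.76 0.64]
0.025 l,r -15.0 1
[... 336 characters left out ...]
18.099999999999937
0.07 l,r -7.700000000000026 5.699999999999925 mid px -1.0000000000000506 width 13.39999999999995
0.077 l,r -6.100000000000032 6.299999999999926 mid px 0.09999999999994724 width 12.399999999999958
0.115 l,r -9.20000000000002 10.099999999999909 mid px 0.4499999999999442 width 19.29999999999993
0.125 l,r -9.30000000000002 10.19999999999991 mid px 0.4499999999999451 width 19.49999999999993
0.135 l,r -9.30000000000002 10.099999999999909 mid px 0.3999999999999444 width 19.399999999999928
0.145 l,r -9.30000000000002 8.899999999999913 mid px -0.20000000000005347 width 18.199999999999932
0.155 l,r -9.50000000000002 7.89999999999992 mid px -0.8000000000000496 width 17.39999999999994
```

```bash
cat > prof.py <<'E'
from meas import *
from poses import *
def prof(t0,tp=ROOT,zs=(.055,.062,.07,.077,.115,.125,.135,.145)):
    for n in("side","top"):
        c=load(n,t0);f=cv2.cvtColor(c["frame"],cv2.COLOR_RGB2HSV).astype(np.float32)
        P=lambda z:proj(c,tp+A*z)
        u=P(.15)-P(.03);u/=np.linalg.norm(u);nn=np.array([-u[1],u[0]]);t=np.arange(-15,15.01,.1)
        for z in zs:
            g=(P(z)+np.outer(t,nn)).astype(np.float32)
            sp=lambda ch:cv2.remap(f[...,ch],g[:,0][None],g[:,1][None],cv2.INTER_LINEAR)[0]
            ok=sp(1)<50 if n=="side" else (sp(2)>155)&(sp(1)<60)
            l=r=150
            while l>0 and ok[l]:l-=1
            while r<300 and ok[r]:r+=1
            print(n,z,"l %.1f r %.1f mid %.2f w %.1f"%(t[l],t[r],(t[l]+t[r])/2,t[r]-t[l]))
E
python3 -c "
from prof import *
prof(1)
print('fallback: side cols for 1mm shifts')
for n in('side','top'):
    c=load(n,1)
    y=np.cross(A,[0,0,1]);y/=np.linalg.norm(y);x=np.cross(y,A);p=ROOT+A*.083
    u=proj(c,p+A*.03)-proj(c,p);u/=np.linalg.norm(u);nn=np.array([-u[1],u[0]])
    print(n,'px/mm along lateral y,x',[nn@(proj(c,p+.001*v)-proj(c,p)) for v in(y,x)],y,x)
"
```

```text
side 0.055 l -4.6 r 3.4 mid -0.60 w 8.0
side 0.062 l -5.1 r 3.7 mid -0.70 w 8.8
side 0.07 l -4.7 r 3.5 mid -0.60 w 8.2
side 0.077 l -5.1 r 3.5 mid -0.80 w 8.6
side 0.115 l -8.4 r 8.9 mid 0.25 w 17.3
side 0.125 l -8.7 r 9.0 mid 0.15 w 17.7
side 0.135 l -8.4 r 9.5 mid 0.55 w 17.9
side 0.145 l -8.6 r 9.1 mid 0.25 w 17.7
top 0.055 l -4.5 r 2.0 mid -1.25 w 6.5
top 0.062 l -4.1 r 2.1 mid -1.00 w 6.2
top 0.07 l -4.1 r 2.4 mid -0.85 w 6.5
top 0.077 l -4.4 r 3.5 mid -0.45 w 7.9
top 0.115 l -7.9 r 7.6 mid -0.15 w 15.5
top 0.125 l -7.9 r 7.7 mid -0.10 w 15.6
top 0.135 l -7.9 r 7.2 mid -0.35 w 15.1
top 0.145 l -7.8 r 4.5 mid -1.65 w 12.3
fallback: side cols for 1mm shifts
side px/mm along lateral y,x [np.float64(0.36506270552071146), np.float64(0.11714805394130368)] [-0.71325045 -0.70090926  0.        ] [-0.60700523  0.61769301  0.5       ]
top px/mm along lateral y,x [np.float64(0.3923557717215931), np.float64(-0.0368054885144026)] [-0.71325045 -0.70090926  0.        ] [-0.60700523  0.61769301  0.5       ]
```

```bash
cat > slide.py <<'E'
from poses import *
from workcell import bot,hand,get_obs,vision
LY=np.cross(A,UP);LY/=np.linalg.norm(LY);LX=np.cross(LY,A);G2=.0568
FR=np.c_[LX,LY,A]
def go(s,cx,cy,v=.04): bot.servo_line(ROOT+A*(s+G2)+LX*cx+LY*cy,velocity=v)
def state(f0):
    o=get_obs();p=FR.T@(o["position"]-ROOT)-[0,0,G2]
    return o["time_s"],p*1000,FR.T@(o["wrist_force"]-f0)
def slide(s0,s1,cx,cy,f0,step=.003,lim=10,show=True):
    """Down the axis in steps, stop when axial push > lim N; lateral force is relaxed on the way."""
    s=s0
    while s>s1+1e-6:
        s=max(s-step,s1);go(s,cx,cy);t,p,f=state(f0)
        if show:print("%.2f s=%.1f c=%.1f,%.1f"%(t,s*1e3,cx*1e3,cy*1e3),p.round(1),f.round(1))
        if f[2]>lim or np.hypot(*f[:2])>15:break
        if np.hypot(*f[:2])>3:cx+=np.clip(f[0]*1e-4,-4e-4,4e-4);cy+=np.clip(f[1]*1e-4,-4e-4,4e-4)
    return s,cx,cy
E
python3 - <<'E'
from slide import *
import cv2
cx,cy=-.0005,-.0014
go(.105,cx,cy);bot.dwell(.2);f0=get_obs()["wrist_force"];print(f0.round(2),state(f0)[1].round(2))
r=slide(.105,.06,cx,cy,f0)
np.savez("st.npz",f0=f0,r=r)
fs=[]
for n,x,y in(("side",290,130),("top",290,170)):
    c=vision.read_camera(n);np.savez(f"{n}2.npz",**c)
    fs.append(cv2.resize(c["frame"][y:y+100,x:x+100,::-1],(400,400),interpolation=cv2.INTER_CUBIC))
cv2.imwrite("pics/slide.png",np.hstack(fs))
E
```

```text
[ 0.58  0.02 -2.17] [ -0.49  -1.41 105.  ]
6.50 s=102.0 c=-0.5,-1.4 [ -0.4  -1.3 101.6] [1.  0.8 0.6]
6.75 s=99.0 c=-0.5,-1.4 [-0.4 -1.3 98.7] [-0.   1.3  0.2]
7.00 s=96.0 c=-0.5,-1.4 [-0.4 -1.4 95.8] [ 0.2 -0.4  0.9]
7.25 s=93.0 c=-0.5,-1.4 [-0.4 -1.4 92.8] [-0.5  0.3  0.4]
7.50 s=90.0 c=-0.5,-1.4 [-0.4 -1.4 89.8] [ 0.9 -0.4 -0.5]
7.75 s=87.0 c=-0.5,-1.4 [-0.4 -1.3 86.8] [ 0.9  0.4 -0.5]
8.00 s=84.0 c=-0.5,-1.4 [-0.4 -1.3 83.8] [ 0.1 -0.2 -0.5]
8.25 s=81.0 c=-0.5,-1.4 [-0.4 -1.3 80.7] [ 0.5  1.1 -0.3]
8.50 s=78.0 c=-0.5,-1.4 [-0.4 -1.4 77.8] [ 0.4 -0.2 -1. ]
8.75 s=75.0 c=-0.5,-1.4 [-0.4 -1.4 74.8] [-0.1  0.1 -0.2]
9.00 s=72.0 c=-0.5,-1.4 [-0.4 -1.3 71.7] [ 0.5 -0.2 -0.6]
9.25 s=69.0 c=-0.5,-1.4 [-0.4 -1.3 68.7] [-0.2  0.6  0. ]
9.50 s=66.0 c=-0.5,-1.4 [-0.4 -1.3 65.8] [0.7 0.  1.1]
9.75 s=63.0 c=-0.5,-1.4 [-0.4 -1.3 62.8] [ 0.3 -0.6 -0.7]
10.00 s=60.0 c=-0.5,-1.4 [-0.4 -1.3 59.7] [ 0.6 -0.5 -0.2]
```

```bash
python3 - <<'E'
from slide import *
d=np.load("st.npz");f0=d["f0"];r=d["r"]
r=slide(*r[:1],.038,*r[1:],f0,step=.0015,lim=8)
bot.dwell(.4);print(state(f0));np.savez("st.npz",f0=f0,r=r)
E
```

```text
10.35 s=58.5 c=-0.5,-1.4 [-0.5 -1.4 58.4] [ 1.   0.8 -0.2]
10.60 s=57.0 c=-0.5,-1.4 [-0.5 -1.4 56.9] [1.1 1.  0.2]
10.85 s=55.5 c=-0.5,-1.4 [-0.5 -1.4 55.4] [ 0.5 -0.4  0.2]
11.10 s=54.0 c=-0.5,-1.4 [-0.5 -1.3 53.9] [1.7 0.6 0.9]
11.35 s=52.5 c=-0.5,-1.4 [-0.5 -1.4 52.4] [ 0.2 -0.5 -0.4]
11.60 s=51.0 c=-0.5,-1.4 [-0.5 -1.4 50.9] [ 0.8 -0.3 -0.5]
11.85 s=49.5 c=-0.5,-1.4 [-0.5 -1.4 49.4] [ 1.1 -0.1 -0.4]
12.10 s=48.0 c=-0.5,-1.4 [-0.7 -1.5 48.6] [0.8 0.9 4.3]
12.35 s=46.5 c=-0.5,-1.4 [-0.9 -1.6 48.4] [ 0.9  2.4 13.1]
(12.75, array([-0.94825173, -1.60395352, 48.36601705]), array([ 0.86604563,  2.40386517, 13.82586443]))
```

View pics/slide.png

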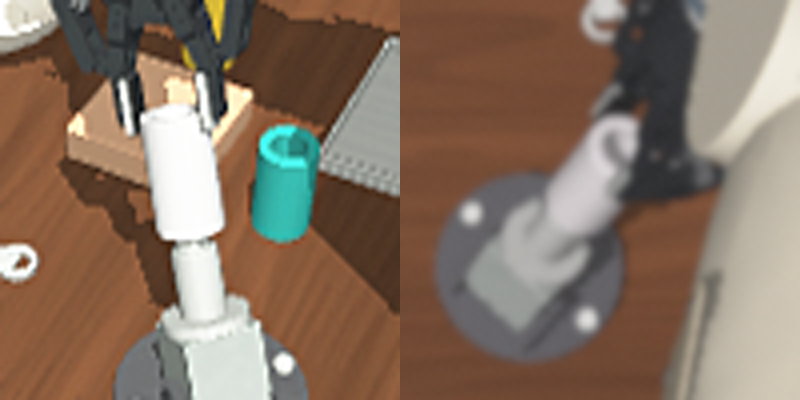

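The picture shows the sleeve over the nose, in line with the pin. It then stopped at about z = 48 mm with roughly 13 N. A sleeve that was only off-centre could also catch here, so I'll back off and feel for the bore walls. The play will be about ±2.5 mm for the tight bore and ±6.5 mm for the good one. Then I'll try again from the centre.

```bash
python3 - <<'E'
from slide import *
d=np.load("st.npz");f0=d["f0"];r=d["r"];c=np.array([-.0005,-.0014])
go(.053,*c);bot.dwell(.2);f1=get_obs()["wrist_force"]
def wall(c,ax,sg):
    q=c.copy()
    for k in range(12):
        q[ax]+=sg*.0007;go(.053,*q,v=.02);t,p,f=state(f1)
        if abs(f[ax])>4:break
    w=p[ax]/1000;print(ax,sg,k,p.round(2),f.round(1));go(.053,*c,v=.04);return w
for ax in(1,0):
    a,b=wall(c,ax,1),wall(c,ax,-1);c[ax]=(a+b)/2;print("play mm",(a-b)*1e3,"centre",c*1e3);go(.053,*c,v=.02)
r=slide(.053,.038,*c,f1,step=.001,lim=8);bot.dwell(.5);print(state(f1))
np.savez("st.npz",f0=f1,r=r)
E
```

```text
1 1 4 [-0.73  1.64 53.07] [-2.3 -5.8 -0.5]
1 -1 7 [-3.000e-02 -6.240e+00  5.271e+01] [2.9 5.2 1.1]
play mm 7.876979604005328 centre [-0.5       -2.3024642]
0 1 7 [ 4.64 -2.71 53.08] [-6.3 -4.9 -1.9]
0 -1 5 [-4.27 -1.92 52.76] [4.7 3.1 0.3]
play mm 8.909991770923074 centre [ 0.18175975 -2.3024642 ]
21.86 s=52.0 c=0.2,-2.3 [ 0.2 -2.3 51.9] [-0.7 -0.9  0.3]
22.11 s=51.0 c=0.2,-2.3 [ 0.2 -2.3 50.9] [ 0.2 -1.3  0.8]
22.36 s=50.0 c=0.2,-2.3 [ 0.2 -2.3 49.9] [-0.6  0.9  0.9]
22.61 s=49.0 c=0.2,-2.3 [ 0.2 -2.3 48.9] [-0.1  0.   0.2]
22.86 s=48.0 c=0.2,-2.3 [ 0.1 -2.4 48.6] [ 0.5 -0.2  6. ]
23.11 s=47.0 c=0.2,-2.3 [-0.1 -2.5 48.4] [ 0.5  1.7 12.5]
(23.6083, array([-0.0598429 , -2.47323455, 48.42753134]), array([ 0.79982502,  1.3178383 , 11.96724921]))
```

Contact came again at 48.4 mm after centring. The measured play of 8–9 mm includes the grip's give, and it is well below the 13 mm a good bore would allow, so this looks like the tight sleeve. As a check I'll compare the two bores in the first images.

```bash
python3 - <<'E'
from meas import *
for n,r in(("top",(398,168,25,25)),("top",(224,174,25,25))):
    c=load(n);m,o=region(c,*r,lambda H,s,v:(v>185)&(s<45))
    cs,h=cv2.findContours(m,cv2.RETR_CCOMP,cv2.CHAIN_APPROX_NONE)
    a=sorted([(cv2.contourArea(k),hh[3]) for k,hh in zip(cs,h[0])],reverse=True)[:3]
    print(r,a,"ratio d_in/d_out",[(x/a[0][0])**.5 for x,p in a if p>=0])
E
```

```text
(398, 168, 25, 25) [(16563.5, np.int32(-1)), (4009.0, np.int32(0))] ratio d_in/d_out [0.4919737966198094]
(224, 174, 25, 25) [(14858.0, np.int32(-1)), (7354.5, np.int32(0))] ratio d_in/d_out [0.7035523194475496]
```

The images agree: the diameter ratio is about 0.49 for the firebrick sleeve and 0.70 for the one on the offcut. The firebrick sleeve is the tight one, so it goes in the crate.

```bash
python3 - <<'E'
from slide import *
import cv2
d=np.load("st.npz");r=d["r"]
go(.06,*r[1:],v=.05);go(.13,*r[1:],v=.12)
bot.reach(CR+UP*(G2+.17),quat(UP,0));bot.dwell(.2)
bot.servo_line(CR+UP*(G2+.008),velocity=.12);bot.dwell(.2);f0=get_obs()["wrist_force"]
h=.008
while h>-.006:
    h-=.001;bot.servo_line(CR+UP*(G2+h),velocity=.03);o=get_obs()
    if (o["wrist_force"]-f0)[2]>4:break
print("contact h",h,o["position"]-CR-UP*G2,o["wrist_force"]-f0,o["time_s"])
hand.move_gripper(.07);bot.dwell(.3)
p=get_obs()["position"];bot.servo_line(p+UP*.2,velocity=.15)
bot.goto_joints([-.3,*get_obs()["joint_pos"][1:]]);bot.dwell(.3)
fs=[]
for n in("side","top"):
    c=vision.read_camera(n);np.savez(f"{n}3.npz",**c);fs.append(c["frame"][:,:,::-1])
a=cv2.resize(fs[0][130:400,180:580],(800,540));b=fs[1]
cv2.imwrite("pics/end.png",np.hstack([fs[0][120:400,220:460],cv2.resize(b[150:310,150:400],None,fx=1.75,fy=1.75)])[:, :800])
print(get_obs()["time_s"],get_obs()["gripper_width"],get_obs()["wrist_force"])
E
```

```text
contact h -0.002 [ 0.00044393  0.00032492 -0.00105974] [-0.24411497 -1.65090727 11.93603827] 30.6917
34.975 0.06985572802891409 [ 0.99690014  0.15570565 -0.04971776]
```

View pics/end.png

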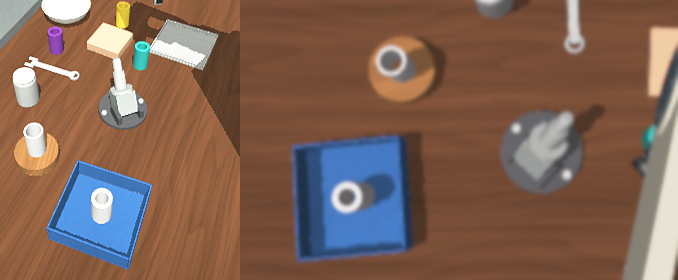

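Both views show the sleeve standing upright near the middle of the crate, at about (102,205) in the left view and (347,197) in the right. The brick is empty, and the other sleeve, the can and the wrench have not moved. The arm is clear.

```bash
python3 -c "
from workcell import hand_in
print(hand_in())"
```

```text
the job is handed in; nothing more can be done
None
```

The firebrick sleeve stopped at the pin's step, so it was the tight one; I held it there briefly, stood it upright in the deep crate and handed the job in (no verdict was returned).

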